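# Right the spent-plug bin and clip the plug spanner away

### The job

The bin of old spark plugs has been left tipped forward over the clips where the plug spanner lives. Swing the bin back until it stands upright on its rest, then put the plug spanner away: press it down past both sprung jaws until it lies fully home in the two fork clips and the jaws have sprung shut over it. Leave the mower wheel, the gap gauge and the fuel tap where they are.

Things in the scene. Friction and masses are not known exactly. Their poses are not given: they have to be found in the camera images.
- station: Plug-service stand fixed to the bench: grey plate 250 x 200 x 4 mm with two steel fork clips and, behind them, a pivot bracket with the green bin. Origin at bench level midway between the clips; x points from clips to bin, y along the stored spanner, z up. Plate x -45 to 205, y +-100. Bracket cheeks x 80 to 185, y +-83, up to z 66. All mm below are in this frame.
- seat (a point): Where the spanner's centre lies when fully home: x 0, y 0, z 45 in the stand's frame, same axes; y is the line of the seated spanner. The clips are at y = +40 and -40, each 14 mm thick along y; between them (y +-33) the space over the plate is free. They span x -25 to 28 and reach up to z 77.
- clip_left (a point): Middle of the left clip's cradle (x 0, y 40, z 45). A fork open at the top: V-bottomed cradle for the 20 mm shank, 22 mm wide; on the -x side a fixed tine, flared outward from z 58 to 77; on the +x side a short tine and a hinged sprung jaw with a round 10 mm nose over the cradle (nose centre x 10.5, z 56) and a lead-in tail sloping up and out to x 25, z 72.
- clip_right (a point): Middle of the other, equal clip's cradle (x 0, y -40, z 45). A shank lowered within about 6 mm of the middle meets both noses with its centre at about z 67; from there about 6 to 8 N per jaw pushes it down past them (they give way towards +x) and they snap shut over it once it is home.
- jaw_left (a joint): Jaw of the clip at y = +40 mm, rad: 0 = shut (held by its spring), about 0.13 while a shank passes, at most 0.5; goes back to 0 by itself when the shank is home.
- jaw_right (a joint): Jaw of the clip at y = -40 mm, rad: same values.
- bin (a joint): Tilt of the green bin, rad: 0 = upright on its rest bar, grows as it tips forward (to -x) over the clips, stop at 1.0; starts at 0.7 to 0.95. Pivot line parallel to y at x 85, z 50: the bin's front lower edge. Stiff pivot: it stays where left when tipped; pushing the front lip towards +x takes 1 to 5 N, and below about 0.6 rad the bin sinks back onto its rest by itself.
- bin_lip (a point): Middle of the front rim of the bin, 100 mm from the pivot line: at tilt a it is at x 85 - 100 sin a, z 50 + 100 cos a (upright: z 150). Bin: green painted sheet metal, 150 wide (y +-75), 110 deep, 100 high, open top, 3 mm walls, 6 mm rolled rim, 0.9 kg with the spent spark plugs that fill its bottom 50 mm.
- spanner: Tubular steel plug spanner, 190 mm long, 0.15 to 0.25 kg: round shank 20 mm in diameter, 130 long, with a hexagon socket 24 mm across flats and 30 long at each end (65 to 95 mm from the middle). Origin at its middle on its centre line, 12 mm above the bench as it lies; x along its length; both ends are alike.
- wheel: Bystander: black rubber mower wheel with a grey hub, lying flat, 150 mm across, 45 mm thick; origin at its underside's centre.
- gauge: Bystander: chromed gap wheel gauge, a flat disc 76 mm across with wire loops round its edge, 7 mm thick; origin at its underside's centre.
- tap: Bystander: brass fuel tap, 90 mm long with a hose spigot at each end and a small lever on top, 33 mm high; origin at its underside's centre, x along its length.
Mind the look-alikes: they are no part of the job. Of the things that look like the spanner, the smallest one is meant.

How it is judged:
By the outcome, as a careful person would: the job done as asked, in the order asked, and still so for the second after the job is handed in, with the robot touching nothing.
It also fails if it takes over 54 s, if anything falls off the work surface, if the arm or the gripper's body presses on something with over 40 N, if the wrist force passes 120 N, or if a joint passes its speed limit or range.

### The arm

A 6-joint arm with a two-finger parallel gripper is mounted at the origin on the work surface. World frame = base frame: x ahead of the robot, y to its left, z up, the work surface at z = 0. Lengths are in m, angles in rad, forces in N, time in s.
With the tool pointing down it reaches from about 0.375 to 0.9 m from the base axis. Payload 3.1 kg.
Tool frame: the origin (TCP) lies midway between the tips of the shut fingers; the grasp point (between the pads) lies 19 mm behind it; z points along the fingers, y is the direction in which the jaws open and shut (so a half turn about z gives the same grasp; the last joint's range is limited). The gripper opens to 85 mm and grips with 20 to 120 N. Pads are 22 mm wide; open, the fingers measure 114 mm over their backs; the gripper's body (76 mm by 85 mm) begins 54 mm behind the grasp point. The pads swing forward as they close: fully open they stand 13 mm farther back than shut.
Start: joints at [-1.415, 0.527, 1.433, -0, 1.181, -0.178], TCP at [0.205, -0.59, 0.231] pointing down, gripper open.
Joint ranges: [-3.08, 3.08], [-0.75, 2.2], [0.22, 2.44], [-1.43, 4.57], [0, 2.65], [-2.85, 2.85]. Speed limits (rad/s): [2.79, 2.79, 3.14, 3.14, 3.14, 3.14].

### API

Orientations are given as a unit quaternion [x, y, z, w].
In Python, from station import manip gives the robot as it stands.
- The arm moves only by the tool servo_tool, never from a script. Its argument "increments" is a list of rows, each an object with "hand": the closure, from 0 (fully open) to 1 (shut); "travel": the shift along the tool's x, y, z in mm, a list of three; "yaw": the turn about the tool's z in degrees. A call has 1 to 20 rows; each row shifts and turns the commanded pose from where the row before left it, along the tool's axes as they then stand; what a row does not reach is not made up. A row lasts 1/10 s, in which the tool goes at most 50 mm and 8.59 degrees, less where a joint would pass 70% of its speed; a pose out of reach is approached as far as the arm can. A call with a gripper value outside its range is refused whole. The fingers move at their own pace and stop on an object; "newtons" is the grip in N (left out, the last holds). Time passes only in rows, so rows that do not move let the fingers close. It gives the time, the measured TCP pose, the force and the opening at its end, in the units of the state.
- manip.sense(): the state, without advancing time (a new reading comes with each control period).
- manip.snapshot(name): name is "scene" or "top" or "wrist"; returns a dict with "pixels" (420x560x3 uint8, blue, green, red), "fx", "fy", "cx", "cy" (pixels), "R" (3x3) and "t" (3): a world point X has camera coordinates R X + t. Camera axes: x right, y down, z forward; pixel columns grow to the right and rows downward; lengths in m; the calibration is good to about 2 mm. A picture is of the moment at which its call begins. There is no depth.
- manip.sign_off(): hands the job in, once; it reports no verdict.
The state is a dict: "t": time; "q": joint angles; "qd": joint speeds; "tau": joint torques, N m; "tcp_pos": TCP position; "tool_rot": TCP orientation; "force": force on the tool from outside, world axes, zero at the start; "ft_torque": the same for the moment, N m; "finger_gap": opening from 0.0 (shut) to 1.0 (fully open).
Only numpy, scipy, OpenCV 4.12 (cv2) and the standard library are available. Lean on these libraries where they do the work, as an engineer would, in place of code of your own. Each camera call takes 0.05 s, during which the arm holds its last target.

## Working session

There is one attempt and no reset: what is moved stays moved. The work goes in short steps, Python scripts to look and compute and a tool call to move; the robot and the scene stay as the last step left them, time stands still between calls to the robot, and variables do not carry over. Pictures are saved under pics/ and viewed, and the job is handed in when it is done.

Besides the shell and the picture viewer there is one more tool, called after "Request:" as name(argument=value, ...) on one line, values as JSON. servo_tool: Moves the arm, as the interface text tells. Its arguments: {"type":"object","properties":{"increments":{"type":"array","items":{"type":"object","properties":{"hand":{"type":"number"},"travel":{"type":"array","items":{"type":"number"}},"yaw":{"type":"number"}}}},"newtons":{"type":"number"}},"required":["increments"]}

```bash
mkdir -p pics; ls; python3 - <<'E'
from station import manip
import cv2,pickle
for n in ["scene","top","wrist"]:
    s=manip.snapshot(n); cv2.imwrite(f"pics/a_{n}.png",s["pixels"]); pickle.dump(s,open(f"a_{n}.pkl","wb"))
    print(n,s["fx"],s["cx"],s["cy"],s["R"],s["t"])
print(manip.sense())
E
```

```text
pics
scene 512.3345727758805 279.91720918653056 208.79708438974848 [[ 0.33305392  0.94274991  0.01725369]
 [ 0.51283055 -0.16575639 -0.84233583]
 [-0.79125212  0.28939147 -0.53867677]] [-0.05698423 -0.21950301  1.81202418]
top 425.63919847628534 279.7650419241544 208.93500721794226 [[ 0.00107245 -0.99961064  0.02788205]
 [-0.99011905 -0.00497121 -0.14014121]
 [ 0.14022525 -0.02745625 -0.98973887]] [-0.1697882   0.560387    0.99985571]
wrist 334.8465116138306 274.8392839706822 210.0890443502764 [[ 0.32900044 -0.9443285  -0.00154787]
 [-0.90054391 -0.31423855  0.30045765]
 [-0.28421713 -0.09745677 -0.9537939 ]] [-0.62454296 -0.03870027  0.37999889]
{'t': 0.15, 'q': array([-1.41450751e+00,  5.28278000e-01,  1.43362627e+00,  1.86666781e-05,
        1.18141483e+00, -1.78523981e-01]), 'qd': array([-0.00111133, -0.0031944 , -0.00354976, -0.00019552,  0.00184808,
        0.00091418]), 'tau': array([ 2.77767022e-04, -4.42743444e+01, -1.78276259e+01, -2.61173118e-04,
        5.58546366e-03, -1.08465795e-05]), 'tcp_pos': array([ 0.20529998, -0.58972466,  0.23053702]), 'tool_rot': array([ 9.86020468e-01,  1.66622004e-01,  1.82278278e-05, -8.63072180e-04]), 'force': array([-0.08485284, -0.22662633,  0.16016069]), 'ft_torque': array([ 0.0002185 , -0.01254143,  0.03310635]), 'finger_gap': 1.0037327272261911}
```

View pics/a_scene.png

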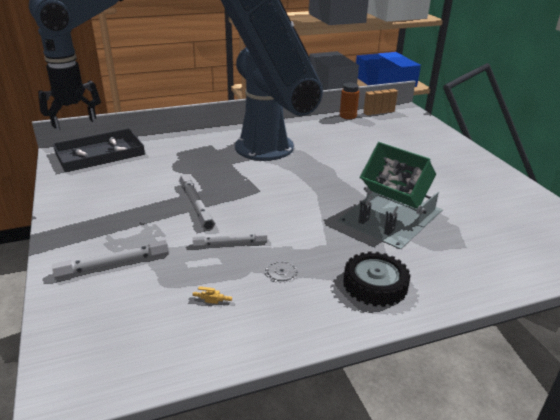

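View pics/a_top.png

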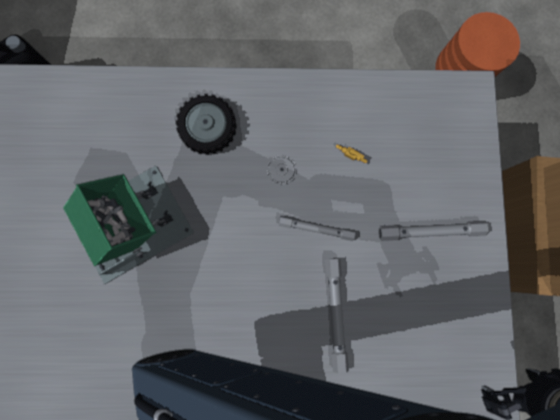

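View pics/a_wrist.png

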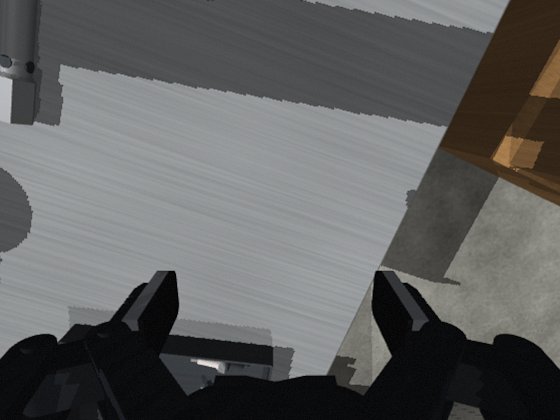

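The scene shows three spanners. The smallest lies at top (280,218)-(357,235) and scene (195,240)-(265,239). The bin is at top (108,220), with the clips on its right side at about (165,220). I'll enlarge both areas.

```bash
python3 - <<'E'
import cv2
a=cv2.imread("pics/a_top.png"); s=cv2.imread("pics/a_scene.png")
cv2.imwrite("pics/b1.png",cv2.resize(a[155:295,50:230],None,fx=4.2,fy=4.2,interpolation=cv2.INTER_CUBIC))
cv2.imwrite("pics/b2.png",cv2.resize(s[135:255,330:470],None,fx=5,fy=5,interpolation=cv2.INTER_CUBIC))
cv2.imwrite("pics/b3.png",cv2.resize(a[200:250,265:375],None,fx=7,fy=7,interpolation=cv2.INTER_CUBIC))
E
```

```text
(no output)
```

View pics/b1.png

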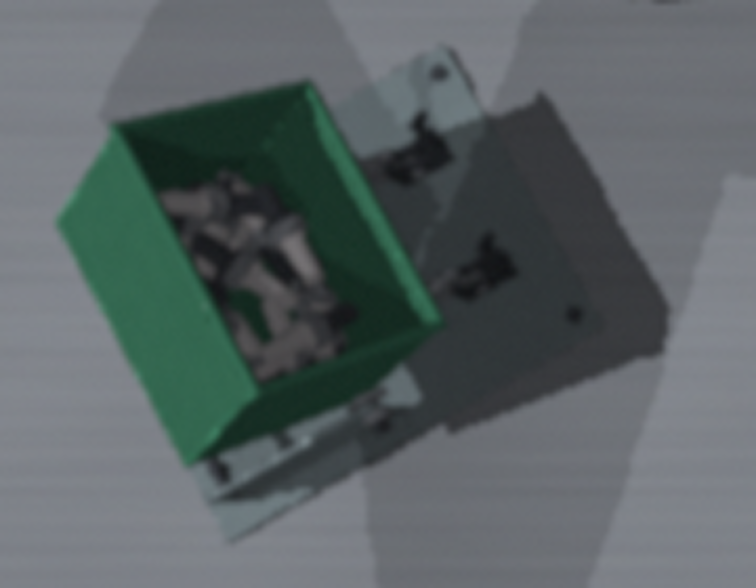

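View pics/b2.png

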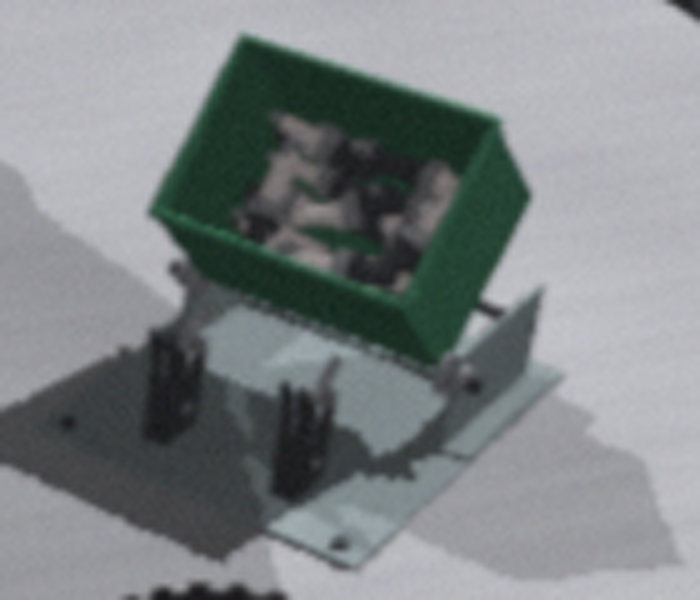

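View pics/b3.png

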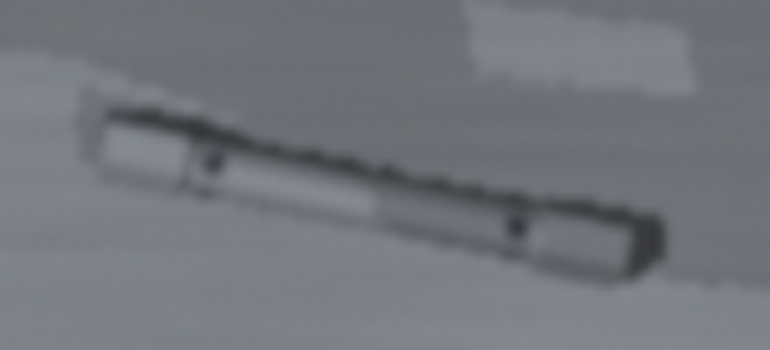

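```bash
cat > h.py <<'E'
import numpy as np,pickle
def proj(s,X):
    c=np.atleast_2d(X)@np.array(s["R"]).T+np.array(s["t"]); return np.c_[s["fx"]*c[:,0]/c[:,2]+s["cx"],s["fy"]*c[:,1]/c[:,2]+s["cy"]]
def back(s,uv,z):
    R=np.array(s["R"]);C=-R.T@np.array(s["t"]); d=R.T@np.array([(uv[0]-s["cx"])/s["fx"],(uv[1]-s["cy"])/s["fy"],1]); return C+d*(z-C[2])/d[2]
def st(p,X):
    X=np.atleast_2d(X)/1000.; c,s=np.cos(p[2]),np.sin(p[2]); return np.c_[p[0]+c*X[:,0]-s*X[:,1],p[1]+s*X[:,0]+c*X[:,1],X[:,2]]
def binp(a,b,y,h=100): # b: depth behind front, h: height
    return [85-h*np.sin(a)+b*np.cos(a),y,50+h*np.cos(a)+b*np.sin(a)]
E
python3 - <<'E'
from h import *; from scipy.optimize import least_squares; import cv2
T=pickle.load(open("a_top.pkl","rb"));S=pickle.load(open("a_scene.pkl","rb"))
t=lambda u,v:(50+u/4.2,155+v/4.2); s=lambda u,v:(330+u/5,135+v/5)
def model(p):
    a=p[3]
    LT=[([-45,-100,4],t(445,45)),([205,100,4],t(230,543)),(binp(a,0,-75),t(308,83)),(binp(a,0,75),t(441,325)),(binp(a,110,-75),t(115,125)),(binp(a,110,75),t(256,394))]
    LS=[([-45,-100,4],s(355,568)),([205,-100,4],s(563,375)),(binp(a,0,75),s(152,212)),(binp(a,0,-75),s(406,302)),(binp(a,110,75),s(243,37)),(binp(a,110,-75),s(500,121)),([185,-83,66],s(543,288))]
    r=[]
    for c,L in((T,LT),(S,LS)):
        r.append(proj(c,st(p,[x for x,_ in L]))-np.array([x for _,x in L]))
    return np.vstack(r)
r=least_squares(lambda p:model(p).ravel(),[0.5,0.35,2.2,0.8],loss='soft_l1')
for y0 in (0.5,-0.5,-2):
    q=least_squares(lambda p:model(p).ravel(),[0.5,0.35,y0,0.8],loss='soft_l1')
    if q.cost<r.cost:r=q
print(r.x,r.cost);print(model(r.x).round(1))
np.save("st.npy",r.x)
p=r.x
im=S["pixels"].copy()
im2=T["pixels"].copy()
for c,I in((S,im),(T,im2)):
  for X in([0,40,45],[0,-40,45],[-45,-100,4],[-45,100,4],[205,100,4],[205,-100,4],[-25,40,77],[25,40,72],[-25,-40,77],[25,-40,72]):
    u=proj(c,st(p,X))[0]; cv2.circle(I,tuple(int(v) for v in u.round()),1,(0,0,255),-1)
o=np.hstack([cv2.resize(im[135:255,330:470],(400,343)),cv2.resize(im2[155:295,50:230],(400,343))])
cv2.imwrite("pics/c.png",o)
g=lambda u,v:(265+u/7,200+v/7)
A=back(T,g(98,143),.012);B=back(T,g(645,243),.012);print(A,B,np.linalg.norm(A-B),(A+B)/2,np.arctan2(*(A-B)[1::-1]))
print(proj(S,[A,B]))
cv2.imwrite("pics/d.png",cv2.resize(S["pixels"][220:260,180:280],None,fx=7,fy=7,interpolation=cv2.INTER_CUBIC))
E
```

```text
[0.57010288 0.13599881 2.10456719 0.76498371] 6.303568668568724
[[-0.3 -1.1]
 [-1.  -0.8]
 [ 0.  -0.4]
 [-0.  -0.9]
 [-0.8  0.4]
 [-0.6 -0.9]
 [-0.8 -0.5]
 [ 0.  -1.2]
 [-0.6 -0.3]
 [-1.4  0.8]
 [-0.2 -0.4]
 [-0.9 -0.4]
 [-0.6 -1.7]]
[ 0.53599995 -0.16702469  0.012     ] [ 0.50076416 -0.36324315  0.012     ] 0.19935707711555786 [ 0.51838205 -0.26513392  0.012     ] 1.3931157462516612
[[266.18842192 236.83339846]
 [188.6062405  243.13290196]]
```

View pics/c.png

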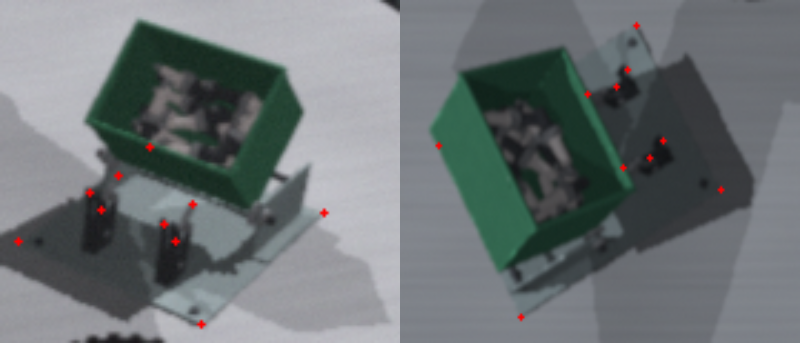

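View pics/d.png

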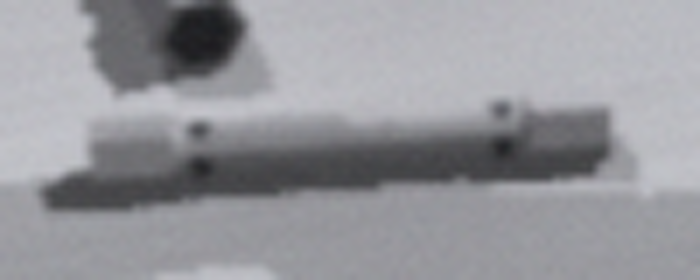

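Residuals are about 1 px, roughly 2 mm. The bin tilt is about 0.77, with the lip at stand x 16, z 122. Next I'll work out the moves to get in front of the lip with the gripper shut.

```bash
cat >> h.py <<'E'
def psi(q):
    from scipy.spatial.transform import Rotation as R
    x=R.from_quat(q).as_matrix()[:,0]; return np.arctan2(x[1],x[0])
def delta(cur,target,ps):
    d=(np.array(target)-cur)*1000; c,s=np.cos(ps),np.sin(ps); return np.array([c*d[0]+s*d[1],s*d[0]-c*d[1],-d[2]])
E
python3 - <<'E'
from h import *; from station import manip
x=manip.sense(); p=np.load("st.npy"); ps=psi(x["tool_rot"]); print(ps,p[2]-np.pi/2)
tgt=st(p,[-55,0,230])[0]; print(tgt,delta(x["tcp_pos"],tgt,ps))
E
```

```text
0.3348054175626659 0.5337708658201223
[0.59808596 0.0886496  0.23      ] [ 5.93880130e+02 -5.11643296e+02  5.37016520e-01]
```

Request:
servo_tool(increments=[{"hand":1,"travel":[33,-28.4,0]},{"hand":1,"travel":[33,-28.4,0]},{"hand":1,"travel":[33,-28.4,0]},{"hand":1,"travel":[33,-28.4,0]},{"hand":1,"travel":[33,-28.4,0]},{"hand":1,"travel":[33,-28.4,0]},{"hand":1,"travel":[33,-28.4,0]},{"hand":1,"travel":[33,-28.4,0]},{"hand":1,"travel":[33,-28.4,0]},{"hand":1,"travel":[33,-28.4,0]},{"hand":1,"travel":[33,-28.4,0]},{"hand":1,"travel":[33,-28.4,0]},{"hand":1,"travel":[33,-28.4,0]},{"hand":1,"travel":[33,-28.4,0]},{"hand":1,"travel":[33,-28.4,0]},{"hand":1,"travel":[33,-28.4,0]},{"hand":1,"travel":[33,-28.4,0]},{"hand":1,"travel":[33,-28.4,0]}], newtons=40)

```text
schema error: expected keys hand, travel, yaw
```

```bash
cat > look.py <<'E'
import sys,cv2,pickle
from h import *; from station import manip
tag=sys.argv[1]
for n in sys.argv[2:]:
    s=manip.snapshot(n); cv2.imwrite(f"pics/{tag}_{n}.png",s["pixels"]); pickle.dump(s,open(f"{tag}_{n}.pkl","wb"))
x=manip.sense(); p=np.load("st.npy"); d=x["tcp_pos"][:2]-p[:2]; c,s=np.cos(p[2]),np.sin(p[2])
print("t",x["t"],"stand mm",(1000*np.array([c*d[0]+s*d[1],-s*d[0]+c*d[1],x["tcp_pos"][2]])).round(1),"psi",psi(x["tool_rot"]),p[2]-np.pi/2,"F",x["force"].round(1),"gap",x["finger_gap"],x["tcp_pos"])
E
python3 look.py e wrist
```

```text
t 0.2 stand mm [-439.3  683.4  230.7] psi 0.3347238203469584 0.5337708658201223 F [ 0.3 -1.   0.6] gap 1.0018856245472254 [ 0.20530951 -0.58985623  0.23070197]
```

View pics/e_wrist.png

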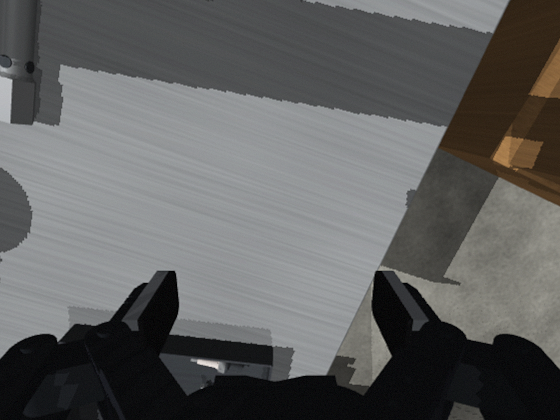

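Request:
servo_tool(increments=[{"hand":1,"travel":[33,-28.4,0],"yaw":0},{"hand":1,"travel":[33,-28.4,0],"yaw":0},{"hand":1,"travel":[33,-28.4,0],"yaw":0},{"hand":1,"travel":[33,-28.4,0],"yaw":0},{"hand":1,"travel":[33,-28.4,0],"yaw":0},{"hand":1,"travel":[33,-28.4,0],"yaw":0},{"hand":1,"travel":[33,-28.4,0],"yaw":0},{"hand":1,"travel":[33,-28.4,0],"yaw":0},{"hand":1,"travel":[33,-28.4,0],"yaw":0},{"hand":1,"travel":[33,-28.4,0],"yaw":0},{"hand":1,"travel":[33,-28.4,0],"yaw":0},{"hand":1,"travel":[33,-28.4,0],"yaw":0},{"hand":1,"travel":[33,-28.4,0],"yaw":0},{"hand":1,"travel":[33,-28.4,0],"yaw":0},{"hand":1,"travel":[33,-28.4,0],"yaw":0},{"hand":1,"travel":[33,-28.4,0],"yaw":0},{"hand":1,"travel":[33,-28.4,0],"yaw":0},{"hand":1,"travel":[33,-28.4,0],"yaw":-5.7},{"hand":1,"travel":[0,0,0],"yaw":-5.7},{"hand":1,"travel":[0,0,0],"yaw":0}], newtons=40)

```text
t: 2.2
tcp_pos: [0.5985, 0.0891, 0.2308]
tool_rot: [0.964, 0.265, -0.0, -0.0]
force: [-1.1, -0.5, 1.2]
finger_gap: 0.001
```

```bash
python3 look.py f wrist top
```

```text
t 2.3 stand mm [-55.8   0.7 230.9] psi 0.5317255339657467 0.5337708658201223 F [-0.2 -0.2  0.5] gap 0.0009284512089598672 [0.59789009 0.08757397 0.23094796]
```

View pics/f_wrist.png

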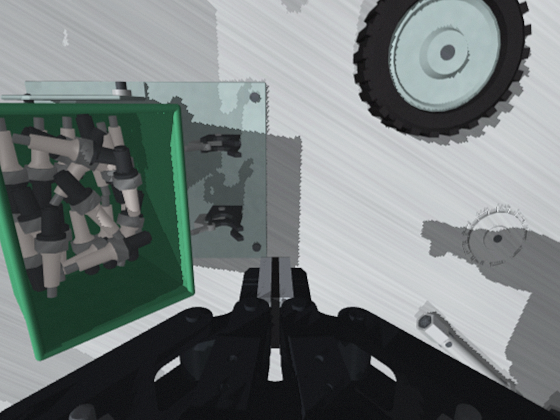

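View pics/f_top.png

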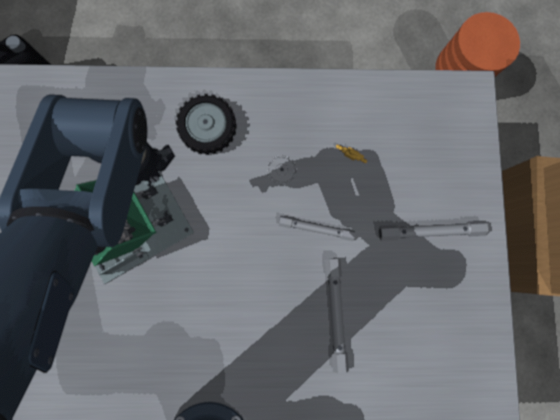

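The wrist view shows the plate's front corners at about (268,82) and (268,258), and the lip running (179,106)-(193,293). I'll refit the stand with these points.

```bash
cat > fit.py <<'E'
from h import *; from scipy.optimize import least_squares
T=pickle.load(open("a_top.pkl","rb"));S=pickle.load(open("a_scene.pkl","rb"));W=pickle.load(open("f_wrist.pkl","rb"))
t=lambda u,v:(50+u/4.2-.4,155+v/4.2-.4); s=lambda u,v:(330+u/5-.4,135+v/5-.4)
def model(p):
    a=p[3]
    LT=[([-45,-100,4],t(445,45)),([205,100,4],t(230,543)),(binp(a,0,-75),t(308,83)),(binp(a,0,75),t(441,325)),(binp(a,110,-75),t(115,125)),(binp(a,110,75),t(256,394))]
    LS=[([-45,-100,4],s(355,568)),([205,-100,4],s(563,375)),(binp(a,0,75),s(152,212)),(binp(a,0,-75),s(406,302)),(binp(a,110,75),s(243,37)),(binp(a,110,-75),s(500,121)),([185,-83,66],s(543,288))]
    LW=[([-45,-100,4],(268,81.5)),([-45,100,4],(267.5,258)),(binp(a,0,-75),(181,106)),(binp(a,0,75),(194,293))]
    r=[]
    for c,L,w in((T,LT,2.3),(S,LS,3.3),(W,LW,1.3)):
        r.append(w*(proj(c,st(p,[x for x,_ in L]))-np.array([x for _,x in L])))
    return np.vstack(r)
r=least_squares(lambda p:model(p).ravel(),[.57,.136,2.1046,.765],loss='soft_l1')
print(r.x,r.cost,"(residuals ~mm)");print(model(r.x).round(1).tolist()); np.save("st.npy",r.x)
E
python3 fit.py
python3 - <<'E'
import cv2
a=cv2.imread("pics/f_wrist.png"); cv2.imwrite("pics/f2.png",cv2.resize(a[65:275,160:300],None,fx=2.8,fy=2.8,interpolation=cv2.INTER_CUBIC))
E
```

```text
[0.57139024 0.13480591 2.10532138 0.75395254] 30.519291451094528 (residuals ~mm)
[[1.2, -2.8], [0.0, -2.0], [1.3, -1.0], [1.3, -2.1], [-1.2, 1.4], [-0.6, -1.5], [-1.6, 0.8], [0.9, -1.9], [-0.8, 0.1], [-3.0, 3.7], [0.9, 0.4], [-1.1, 0.4], [-1.1, -3.4], [-1.9, -0.3], [-0.1, -0.3], [-5.5, 2.1], [-2.7, -1.2]]
```

View pics/f2.png

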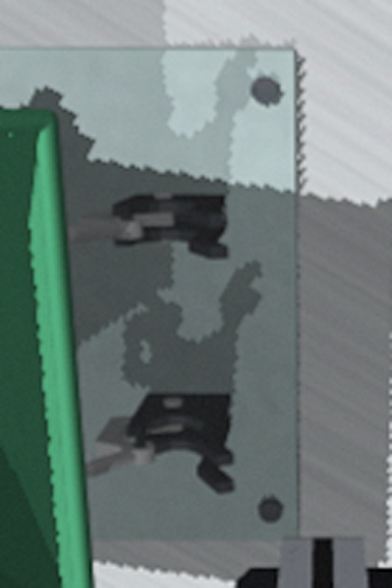

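Request:
servo_tool(increments=[{"hand":1,"travel":[0,0,40],"yaw":0},{"hand":1,"travel":[0,0,40],"yaw":0},{"hand":1,"travel":[0,0,38],"yaw":0},{"hand":1,"travel":[0,-20,0],"yaw":0},{"hand":1,"travel":[0,-20,0],"yaw":0},{"hand":1,"travel":[0,-10,0],"yaw":0},{"hand":1,"travel":[0,-8,0],"yaw":0},{"hand":1,"travel":[0,-8,0],"yaw":0},{"hand":1,"travel":[0,-8,-2],"yaw":0},{"hand":1,"travel":[0,-8,-2],"yaw":0}])

```text
t: 3.3
tcp_pos: [0.5636, 0.1498, 0.1255]
tool_rot: [0.963, 0.268, 0.006, 0.01]
force: [-1.7, -35.2, 40.6]
finger_gap: 0.002
```

```bash
python3 look.py g wrist scene
```

```text
t 3.4 stand mm [ 19.2  -4.5 126. ] psi 0.5370505541149941 0.5345250498838428 F [  4.7 -11.5  16.5] gap -0.002997183406761804 [0.56546497 0.15357736 0.12603884]
```

View pics/g_scene.png

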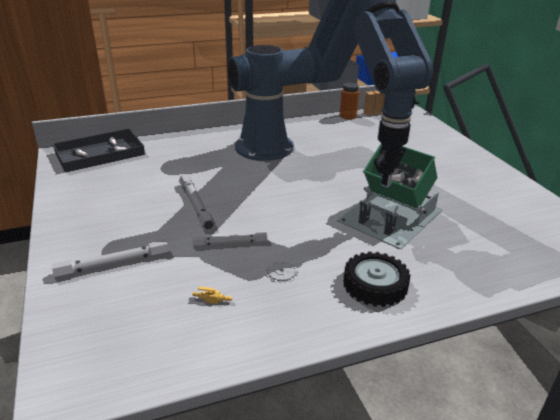

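```bash
python3 - <<'E'
import cv2
a=cv2.imread("pics/g_scene.png"); cv2.imwrite("pics/g2.png",cv2.resize(a[60:250,330:450],None,fx=3.1,fy=3.1,interpolation=cv2.INTER_CUBIC))
E
```

```text
(no output)
```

View pics/g2.png

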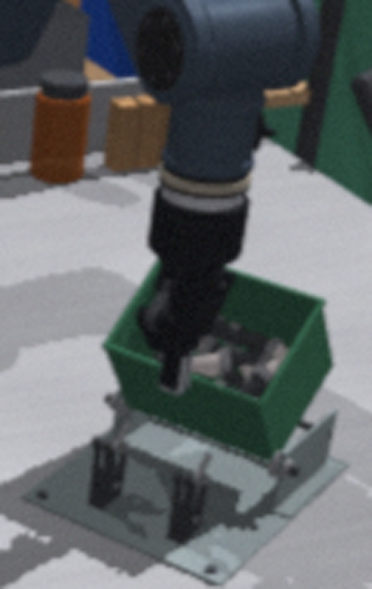

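View pics/g_wrist.png

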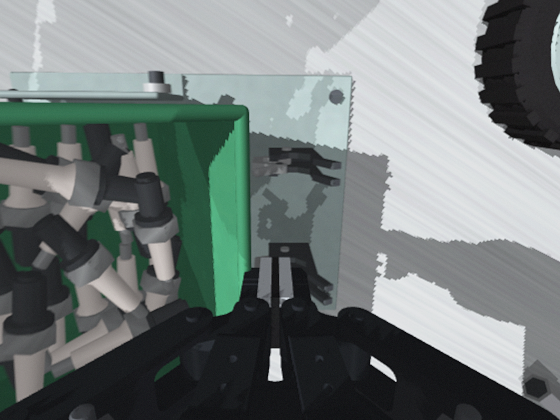

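```bash
python3 - <<'E'
from h import *
p=np.load("st.npy");W=pickle.load(open("g_wrist.pkl","rb"));S=pickle.load(open("g_scene.pkl","rb"))
for a in (.4,.45,.5,.55,.6,.65,.7,.75): print(a,proj(W,st(p,[binp(a,0,-75),binp(a,110,-75)])).round().tolist(),proj(S,st(p,[binp(a,0,-75),binp(a,0,75),binp(a,110,-75),binp(a,110,75)])).round(1).tolist())
print(proj(W,st(p,[-45,-100,4])))
from station import manip
from scipy.spatial.transform import Rotation as R
x=manip.sense();print(x["ft_torque"],R.from_quat(x["tool_rot"]).as_matrix()[:,2], x["tcp_pos"],x["force"])
print(proj(S,[x["tcp_pos"]]))
E
```

```text
0.4 [[195.0, 113.0], [-284.0, 113.0]] [[416.5, 185.2], [366.3, 166.9], [437.0, 156.9], [387.2, 140.7]]
0.45 [[208.0, 113.0], [-273.0, 114.0]] [[415.6, 186.6], [365.4, 168.2], [436.1, 156.7], [386.1, 140.5]]
0.5 [[221.0, 113.0], [-258.0, 114.0]] [[414.6, 188.0], [364.4, 169.5], [435.1, 156.8], [385.0, 140.4]]
0.55 [[234.0, 113.0], [-239.0, 115.0]] [[413.6, 189.5], [363.5, 170.9], [434.1, 156.9], [383.8, 140.5]]
0.6 [[245.0, 113.0], [-216.0, 115.0]] [[412.7, 191.1], [362.5, 172.3], [433.0, 157.2], [382.5, 140.7]]
0.65 [[256.0, 113.0], [-189.0, 116.0]] [[411.8, 192.7], [361.6, 173.8], [431.8, 157.6], [381.3, 141.0]]
0.7 [[266.0, 113.0], [-159.0, 116.0]] [[410.9, 194.3], [360.7, 175.3], [430.6, 158.1], [379.9, 141.5]]
0.75 [[275.0, 113.0], [-125.0, 116.0]] [[410.0, 196.0], [359.8, 176.9], [429.4, 158.8], [378.6, 142.1]]
[[354.90002128  75.15714867]]
[-1.56839205e+00 -5.68633574e-01  1.98641501e-05] [ 0.02234924 -0.00810546 -0.99971737] [0.56546497 0.15357736 0.12603884] [  4.66645635 -11.5203234   16.52392397]
[[386.23329474 185.44135726]]
```

Request:
servo_tool(increments=[{"hand":1,"travel":[0,0,-6],"yaw":0},{"hand":1,"travel":[0,-2,-5],"yaw":0},{"hand":1,"travel":[0,-3,-3],"yaw":0},{"hand":1,"travel":[0,-3,-3],"yaw":0}])

```text
t: 3.8
tcp_pos: [0.5518, 0.166, 0.1344]
tool_rot: [0.965, 0.264, -0.0, -0.0]
force: [0.2, 0.1, -1.1]
finger_gap: -0.001
```

```bash
python3 look.py h wrist
```

```text
t 3.85 stand mm [ 37.2   0.8 134.6] psi 0.5348235981396018 0.5345250498838428 F [-0.8 -0.4 -0.3] gap -0.001715902624582256 [0.55171305 0.16640006 0.13457483]
```

View pics/h_wrist.png

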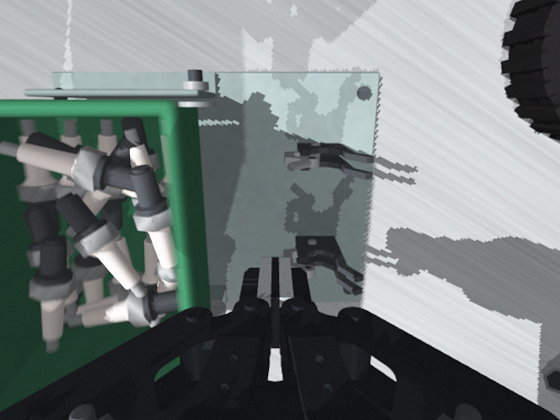

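The bin swung away on its own and contact force is about zero. I'll back off, go above the spanner and open the gripper.

```bash
python3 - <<'E'
from h import *; from station import manip
x=manip.sense(); ps=psi(x["tool_rot"]); print(ps,delta(x["tcp_pos"],[.519,-.26,.2],ps))
E
```

```text
0.5348235981396018 [-245.47649372  350.1834496   -65.42516585]
```

Request:
servo_tool(increments=[{"hand":1,"travel":[0,35,-20],"yaw":0},{"hand":1,"travel":[0,35,-20],"yaw":0},{"hand":0,"travel":[0,35,-25],"yaw":0},{"hand":0,"travel":[-30.7,30.7,0],"yaw":0},{"hand":0,"travel":[-30.7,30.7,0],"yaw":0},{"hand":0,"travel":[-30.7,30.7,0],"yaw":0},{"hand":0,"travel":[-30.7,30.7,0],"yaw":0},{"hand":0,"travel":[-30.7,30.7,0],"yaw":0},{"hand":0,"travel":[-30.7,30.7,0],"yaw":0},{"hand":0,"travel":[-30.7,30.7,0],"yaw":0},{"hand":0,"travel":[-30.6,30.3,0],"yaw":0},{"hand":0,"travel":[0,0,0],"yaw":-8.2},{"hand":0,"travel":[0,0,0],"yaw":-8.2},{"hand":0,"travel":[0,0,0],"yaw":-8.2},{"hand":0,"travel":[0,0,0],"yaw":-8.2},{"hand":0,"travel":[0,0,0],"yaw":-8.2},{"hand":0,"travel":[0,0,0],"yaw":-8.2},{"hand":0,"travel":[0,0,0],"yaw":0}])

```text
t: 5.65
tcp_pos: [0.5193, -0.2604, 0.1985]
tool_rot: [0.767, 0.641, -0.0, -0.001]
force: [-0.3, 0.7, 0.0]
finger_gap: 1.002
```

```bash
python3 look.py i wrist scene top
```

```text
t 5.8 stand mm [-313.9  246.2  198.9] psi 1.390393611413781 0.5345250498838428 F [ 0.6 -0.5 -0.2] gap 1.0019054987755742 [ 0.51941174 -0.26072669  0.198885  ]
```

View pics/i_wrist.png

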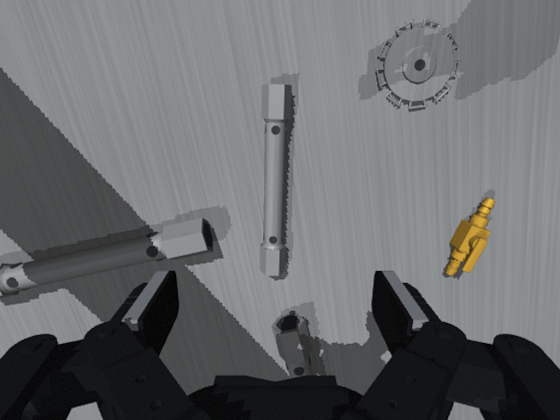

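View pics/i_scene.png

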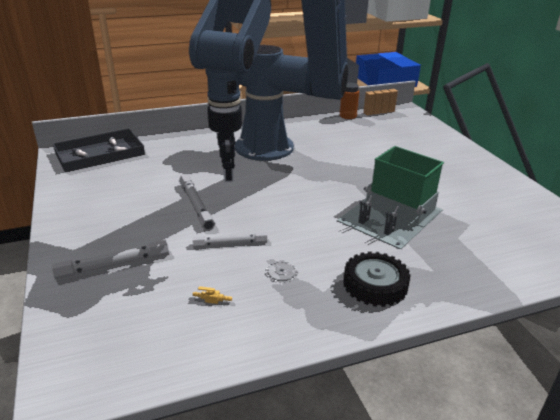

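View pics/i_top.png

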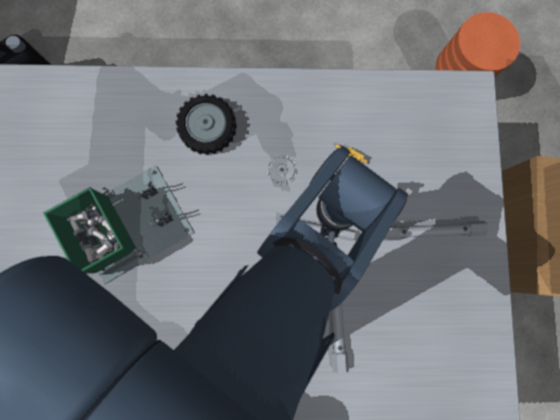

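The bin is upright. The spanner lies at wrist (275,84)-(272,275). I'll measure it, and enlarge the uncovered clips.

```bash
python3 - <<'E'
from h import *; import cv2
from station import manip
W=pickle.load(open("i_wrist.pkl","rb"));p=np.load("st.npy")
A=back(W,(276,84),.012);B=back(W,(271.5,276),.012);print(A,B,np.linalg.norm(A-B),(A+B)/2,np.arctan2(*(A-B)[1::-1]))
S=pickle.load(open("i_scene.pkl","rb"));T=pickle.load(open("i_top.pkl","rb"))
for s,r,n in((S,(145,250,330,450),"j1"),(T,(160,290,40,200),"j2")):
    y0,y1,x0,x1=r; k=4.6
    I=cv2.resize(s["pixels"][y0:y1,x0:x1],None,fx=k,fy=k,interpolation=cv2.INTER_CUBIC)
    P=[[-45,-100,4],[-45,100,4],[205,100,4],[205,-100,4],[-25,33,77],[-25,47,77],[-25,-33,77],[-25,-47,77],[25,33,72],[25,47,72],[25,-33,72],[25,-47,72]]+[binp(0,b,y) for b in(0,110) for y in (-75,75)]
    for u in proj(s,st(p,P)): cv2.circle(I,(int((u[0]-x0+.5)*k),int((u[1]-y0+.5)*k)),2,(0,0,255),-1)
    cv2.imwrite(f"pics/{n}.png",I)
a=W["pixels"]; cv2.imwrite("pics/j3.png",cv2.resize(a[70:290,230:320],None,fx=2.7,fy=2.7,interpolation=cv2.INTER_CUBIC))
E
```

```text
[ 0.53756638 -0.16730889  0.012     ] [ 0.49799909 -0.36112229  0.012     ] 0.19781103115816423 [ 0.51778273 -0.26421559  0.012     ] 1.3694122068810288
```

View pics/j1.png

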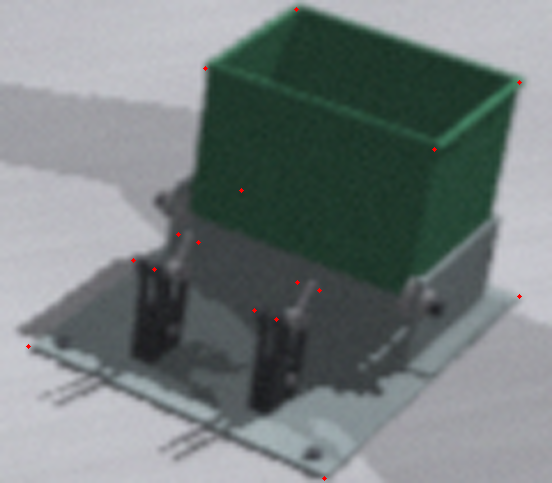

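View pics/j2.png

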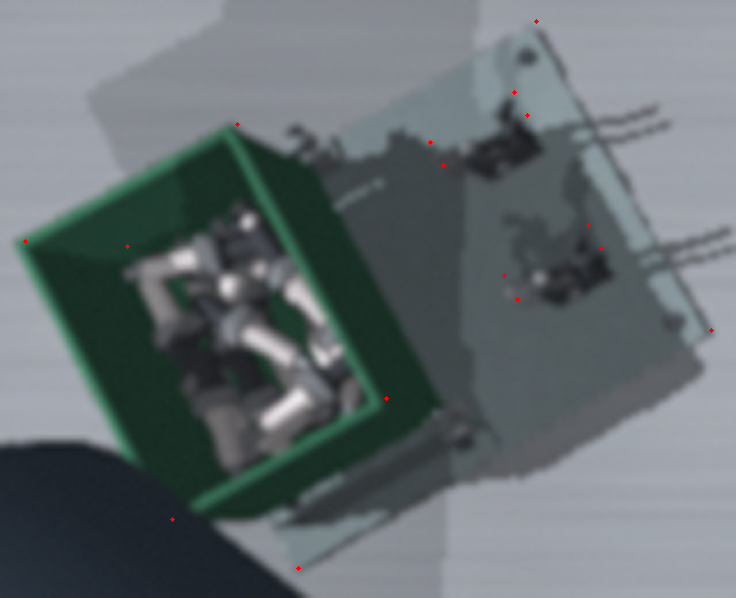

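View pics/j3.png

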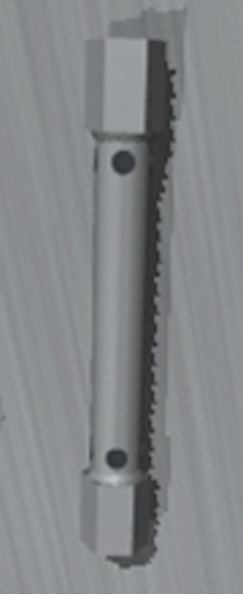

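```bash
python3 - <<'E'
from h import *; import cv2
from station import manip
W=pickle.load(open("i_wrist.pkl","rb"));p=np.load("st.npy")
A=back(W,(276.3,84.8),.024);B=back(W,(272.5,274.8),.024);print(A,B,np.linalg.norm(A-B),(A+B)/2,np.arctan2(*(A-B)[1::-1]))
a=back(W,(274.8,133),.012);b=back(W,(273.0,233),.012);print(a,b,np.arctan2(*(a-b)[1::-1]))
u=(a-b)/np.linalg.norm(a-b); c=a+u*(((A+B)/2-a)@u); print("centre",c)
x=manip.sense(); ps=psi(x["tool_rot"]); print(ps,x["tcp_pos"],delta(x["tcp_pos"],[c[0],c[1],.010],ps))
for n,r in (("f",(60,280,150,300)),("h",(60,330,190,420))):
    s=pickle.load(open(n+"_wrist.pkl","rb")); y0,y1,x0,x1=r;k=2.6
    I=cv2.resize(s["pixels"][y0:y1,x0:x1],None,fx=k,fy=k,interpolation=cv2.INTER_CUBIC)
    P=[[-45,-100,4],[-45,100,4],[-25,33,77],[-25,47,77],[-25,-33,77],[-25,-47,77],[25,33,72],[25,47,72],[25,-33,72],[25,-47,72]]
    for u in proj(s,st(p,P)): cv2.circle(I,(int((u[0]-x0+.5)*k),int((u[1]-y0+.5)*k)),2,(0,0,255),-1)
    cv2.imwrite(f"pics/k_{n}.png",I)
E
```

```text
[ 0.5375756  -0.16866291  0.024     ] [ 0.50060053 -0.35350011  0.024     ] 0.1884991953865869 [ 0.51908806 -0.26108151  0.024     ] 1.3733610387204649
[ 0.5286849  -0.21056553  0.012     ] [ 0.50863894 -0.31159642  0.012     ] 1.3749260239917684
centre [ 0.51867796 -0.26100014  0.012     ]
1.390393611413781 [ 0.51941174 -0.26072669  0.198885  ] [ -0.40067292  -0.67280441 188.88499984]
```

View pics/k_f.png

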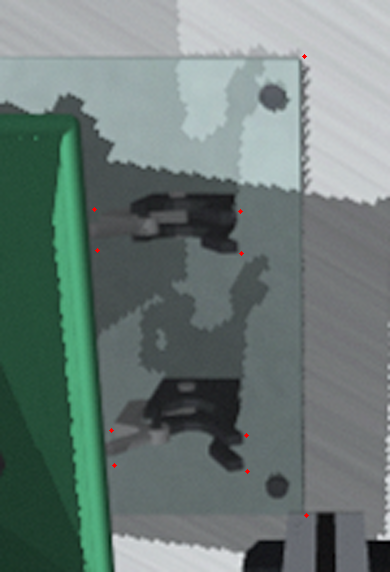

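View pics/k_h.png

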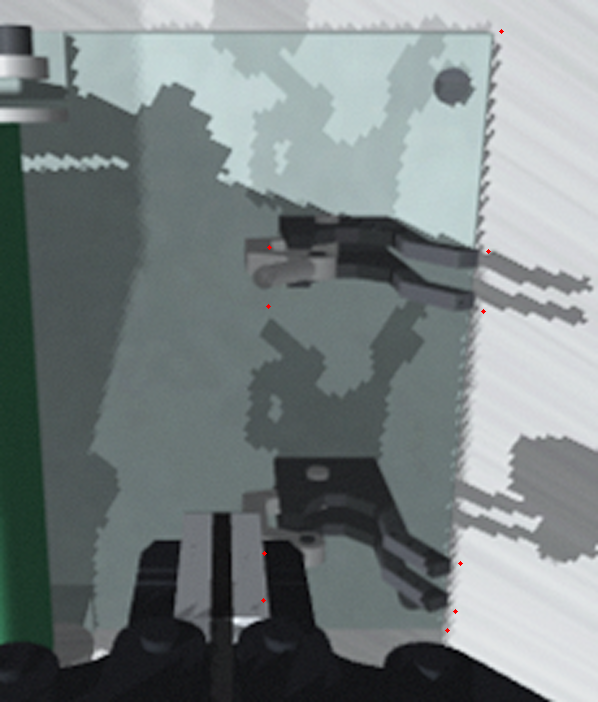

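The wrist views agree that the stand is about 2 mm further along +x, so I'll shift the fit by that much. The spanner centre is (0.5187, -0.2610) with axis angle 1.374 and length 188.5 mm, which matches 190. Now the grasp.

Request:
servo_tool(increments=[{"hand":0,"travel":[-0.4,-0.7,40],"yaw":0.9},{"hand":0,"travel":[0,0,40],"yaw":0},{"hand":0,"travel":[0,0,40],"yaw":0},{"hand":0,"travel":[0,0,35],"yaw":0},{"hand":0,"travel":[0,0,20],"yaw":0},{"hand":0,"travel":[0,0,12],"yaw":0},{"hand":0,"travel":[0,0,6],"yaw":0},{"hand":0,"travel":[0,0,0],"yaw":0}])

```text
t: 6.6
tcp_pos: [0.5189, -0.2615, 0.0061]
tool_rot: [0.772, 0.635, -0.0, -0.0]
force: [0.2, 0.5, 0.4]
finger_gap: 1.001
```

```bash
python3 - <<'E'
from h import *
p=np.load("st.npy"); p[0]-=.001;p[1]+=.0017; np.save("st.npy",p); print(p)
E
python3 look.py l wrist
```

```text
[0.57039024 0.13650591 2.10532138 0.75395254]
t 6.65 stand mm [-316.7  246.9    6.9] psi 1.376391046616752 0.5345250498838428 F [ 0.1 -0.5  0.1] gap 0.9969132293981462 [ 0.5192462  -0.26177308  0.00687288]
```

View pics/l_wrist.png

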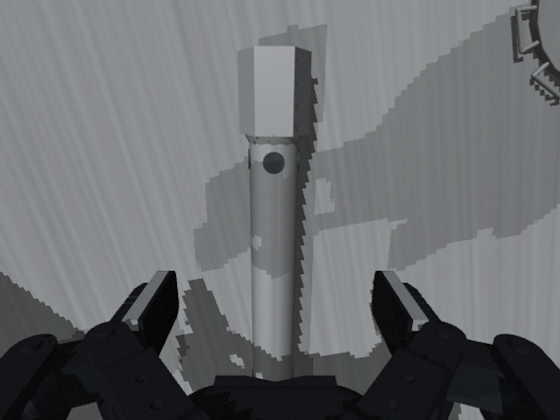

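The spanner shank at columns 250-300 is centred between the pads. Closing the gripper and lifting.

Request:
servo_tool(increments=[{"hand":1,"travel":[0,0,0],"yaw":0},{"hand":1,"travel":[0,0,0],"yaw":0},{"hand":1,"travel":[0,0,0],"yaw":0},{"hand":1,"travel":[0,0,0],"yaw":0},{"hand":1,"travel":[0,0,0],"yaw":0},{"hand":1,"travel":[0,0,0],"yaw":0},{"hand":1,"travel":[0,0,0],"yaw":0},{"hand":1,"travel":[0,0,-10],"yaw":0},{"hand":1,"travel":[0,0,-30],"yaw":0},{"hand":1,"travel":[0,0,-40],"yaw":0},{"hand":1,"travel":[0,0,-40],"yaw":0},{"hand":1,"travel":[0,0,-40],"yaw":0},{"hand":1,"travel":[0,0,0],"yaw":0}], newtons=90)

```text
t: 7.95
tcp_pos: [0.5219, -0.2637, 0.1724]
tool_rot: [0.772, 0.635, 0.001, 0.006]
force: [0.5, 0.1, -0.6]
finger_gap: 0.191
```

```bash
python3 look.py m wrist scene; python3 - <<'E'
from h import *; from station import manip
x=manip.sense(); p=np.load("st.npy"); ps=psi(x["tool_rot"]); print(np.degrees(ps-(p[2]-np.pi/2))); print(st(p,[0,0,150]),delta(x["tcp_pos"],st(p,[0,0,150])[0],ps), delta(x["tcp_pos"],st(p,[0,0,150])[0],p[2]-np.pi/2))
E
```

```text
t 8.05 stand mm [-316.2  247.1  167.4] psi 1.376893422440762 0.5345250498838428 F [-1.2  0.3 -2.4] gap 0.1964142971399745 [ 0.5187877  -0.26145466  0.16740202]
48.26415254281524
[[0.57039024 0.13650591 0.15      ]] [400.44595614 -26.04758013  17.40201985] [ 247.13854418 -316.1613199    17.40201985]
```

View pics/m_wrist.png

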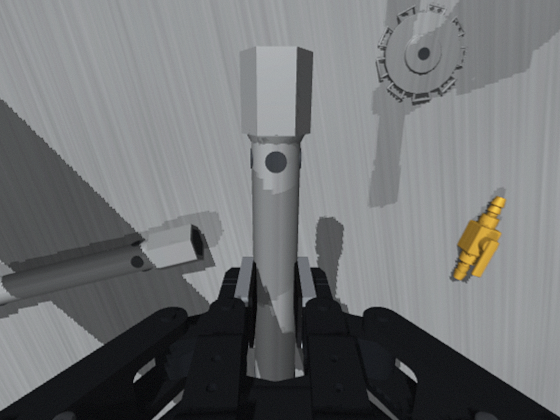

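View pics/m_scene.png

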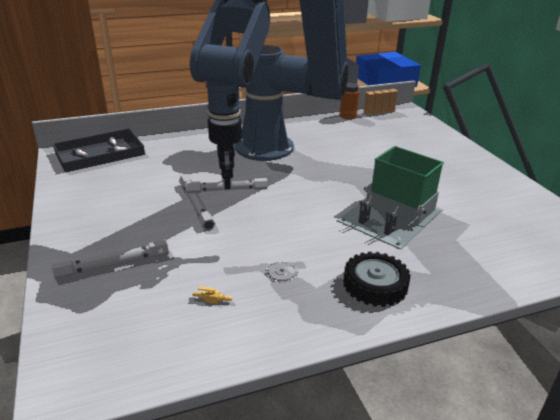

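The spanner is held (gap 0.196). I'll turn to the stand's line, then move over the clips.

Request:
servo_tool(increments=[{"hand":1,"travel":[0,0,0],"yaw":8.05},{"hand":1,"travel":[0,0,0],"yaw":8.05},{"hand":1,"travel":[0,0,0],"yaw":8.05},{"hand":1,"travel":[0,0,0],"yaw":8.05},{"hand":1,"travel":[0,0,0],"yaw":8.05},{"hand":1,"travel":[0,0,0],"yaw":8.0},{"hand":1,"travel":[24.7,-31.6,0],"yaw":0},{"hand":1,"travel":[24.7,-31.6,0],"yaw":0},{"hand":1,"travel":[24.7,-31.6,0],"yaw":0},{"hand":1,"travel":[24.7,-31.6,0],"yaw":0},{"hand":1,"travel":[24.7,-31.6,0],"yaw":0},{"hand":1,"travel":[24.7,-31.6,0],"yaw":0},{"hand":1,"travel":[24.7,-31.6,0],"yaw":0},{"hand":1,"travel":[24.7,-31.6,0],"yaw":0},{"hand":1,"travel":[24.7,-31.6,0],"yaw":0},{"hand":1,"travel":[24.7,-31.6,0],"yaw":0},{"hand":1,"travel":[0,0,17],"yaw":0},{"hand":1,"travel":[0,0,0],"yaw":0},{"hand":1,"travel":[0,0,0],"yaw":0}])

```text
t: 9.95
tcp_pos: [0.5685, 0.136, 0.1474]
tool_rot: [0.964, 0.264, -0.003, -0.0]
force: [0.8, -0.0, -1.5]
finger_gap: 0.195
```

```bash
python3 look.py n wrist scene top; python3 - <<'E'
from h import *; import cv2
p=np.load("st.npy")
for n,r,k in (("n_wrist",(20,320,180,460),2.0),("n_scene",(145,250,330,450),4.6)):
    s=pickle.load(open(n+".pkl","rb")); y0,y1,x0,x1=r
    I=cv2.resize(s["pixels"][y0:y1,x0:x1],None,fx=k,fy=k,interpolation=cv2.INTER_CUBIC)
    P=[[-45,-100,4],[-45,100,4],[-25,33,77],[-25,47,77],[-25,-33,77],[-25,-47,77],[25,33,72],[25,47,72],[25,-33,72],[25,-47,72]]
    for u in proj(s,st(p,P)): cv2.circle(I,(int((u[0]-x0+.5)*k),int((u[1]-y0+.5)*k)),2,(0,0,255),-1)
    cv2.imwrite(f"pics/o_{n}.png",I)
E
```

```text
t 10.1 stand mm [ -0.9   0.7 149.2] psi 0.5330864947915941 0.5345250498838428 F [-0.4 -0.1 -2.3] gap 0.1924163110939869 [0.57023364 0.13531498 0.14923233]
```

View pics/o_n_wrist.png

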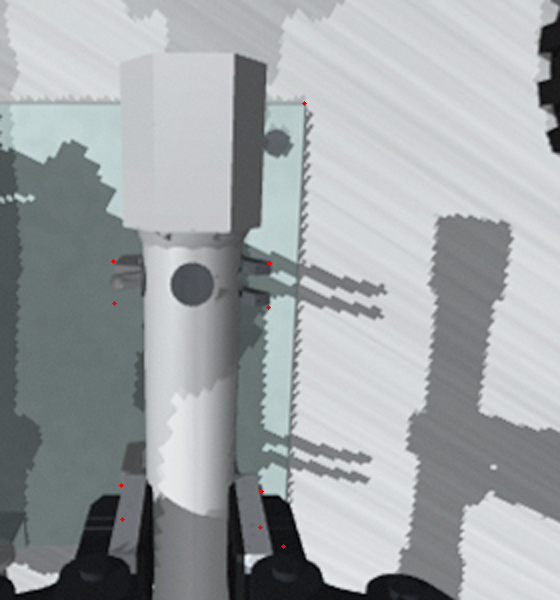

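View pics/o_n_scene.png

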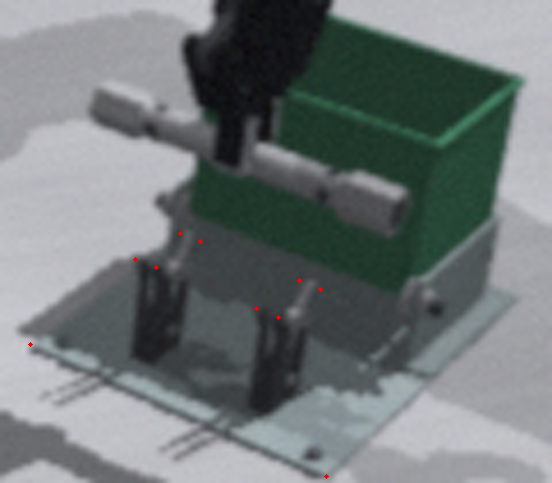

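View pics/n_wrist.png

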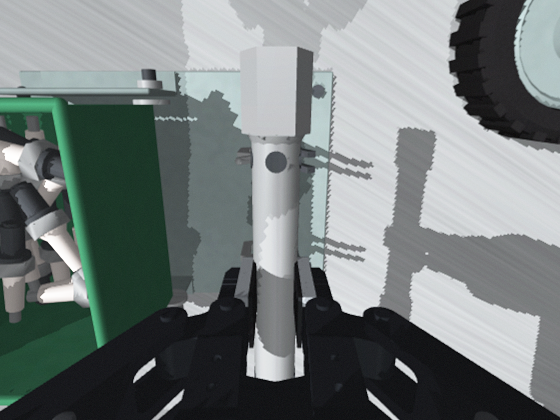

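Overlay and image agree within about 1 mm, and the spanner is centred over both clips. Going down to just above the noses, then pressing slowly.

Request:
servo_tool(increments=[{"hand":1,"travel":[0,0,20],"yaw":0},{"hand":1,"travel":[0,0,20],"yaw":0},{"hand":1,"travel":[0,0,20],"yaw":0},{"hand":1,"travel":[0,0,14],"yaw":0},{"hand":1,"travel":[0,0,0],"yaw":0},{"hand":1,"travel":[0,0,0],"yaw":0}])

```text
t: 10.7
tcp_pos: [0.5706, 0.1359, 0.0756]
tool_rot: [0.965, 0.264, 0.0, 0.0]
force: [0.8, 1.6, -2.3]
finger_gap: 0.189
```

```bash
python3 look.py r wrist scene; python3 - <<'E'
import cv2
a=cv2.imread("pics/r_scene.png"); cv2.imwrite("pics/r2.png",cv2.resize(a[145:250,330:450],None,fx=4.6,fy=4.6,interpolation=cv2.INTER_CUBIC))
E
```

```text
t 10.8 stand mm [-0.7 -0.5 76.4] psi 0.5343129769736062 0.5345250498838428 F [ 0.4  0.5 -2.1] gap 0.19201879151595524 [0.57121056 0.13617387 0.07638515]
```

View pics/r_wrist.png

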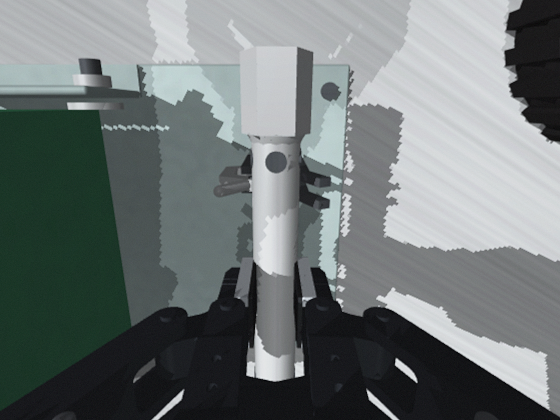

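View pics/r2.png

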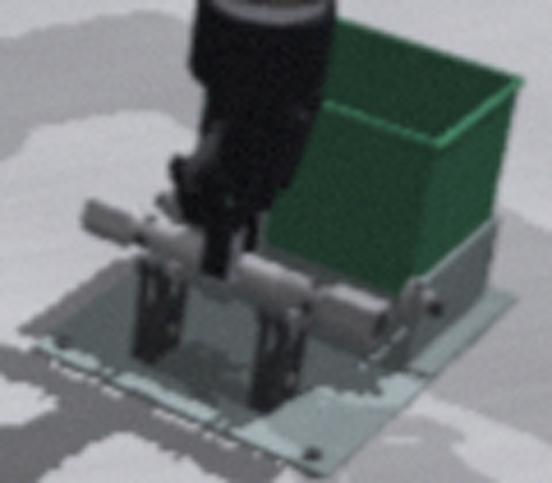

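Both shanks sit between tine and tail (wrist: tine tip 330, tail 217, spanner 276). Pressing down.

Request:
servo_tool(increments=[{"hand":1,"travel":[0,0,4],"yaw":0},{"hand":1,"travel":[0,0,4],"yaw":0},{"hand":1,"travel":[0,0,4],"yaw":0},{"hand":1,"travel":[0,0,3],"yaw":0},{"hand":1,"travel":[0,0,3],"yaw":0},{"hand":1,"travel":[0,0,3],"yaw":0}])

```text
t: 11.4
tcp_pos: [0.5719, 0.1365, 0.057]
tool_rot: [0.964, 0.264, 0.002, 0.0]
force: [-2.5, 1.4, 16.5]
finger_gap: 0.196
```

```bash
python3 look.py s
```

```text
t 11.4 stand mm [-0.8 -1.3 57. ] psi 0.5345850617007217 0.5345250498838428 F [-2.5  1.4 16.5] gap 0.1960512754034802 [0.57194389 0.13648558 0.05695424]
```

Request:
servo_tool(increments=[{"hand":1,"travel":[0,0,3],"yaw":0},{"hand":1,"travel":[0,0,3],"yaw":0},{"hand":1,"travel":[0,0,3],"yaw":0},{"hand":1,"travel":[0,0,3],"yaw":0},{"hand":1,"travel":[0,0,2],"yaw":0},{"hand":1,"travel":[0,0,2],"yaw":0},{"hand":1,"travel":[0,0,1],"yaw":0},{"hand":1,"travel":[0,0,0],"yaw":0}])

```text
t: 12.2
tcp_pos: [0.5706, 0.1367, 0.0398]
tool_rot: [0.964, 0.264, 0.001, -0.0]
force: [-3.9, -0.2, 18.1]
finger_gap: 0.192
```

```bash
python3 look.py u scene wrist; python3 - <<'E'
import cv2
a=cv2.imread("pics/u_scene.png"); cv2.imwrite("pics/u2.png",cv2.resize(a[145:250,330:450],None,fx=4.6,fy=4.6,interpolation=cv2.INTER_CUBIC))
E
```

```text
t 12.3 stand mm [ 0.  -0.2 39.7] psi 0.5347095349348073 0.5345250498838428 F [-3.4  0.3 17.5] gap 0.18885519229697706 [0.57055761 0.13663109 0.03973514]
```

View pics/u_wrist.png

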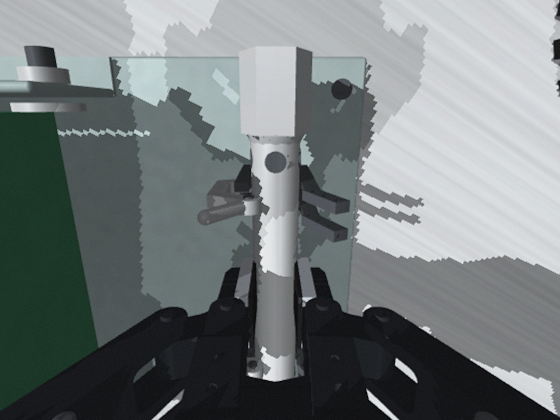

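View pics/u2.png

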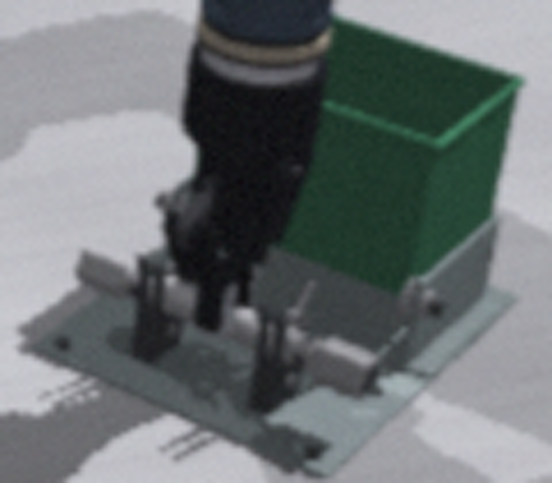

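Request:
servo_tool(increments=[{"hand":1,"travel":[0,0,1.5],"yaw":0},{"hand":1,"travel":[0,0,1.5],"yaw":0},{"hand":1,"travel":[0,0,1],"yaw":0},{"hand":1,"travel":[0,0,0],"yaw":0},{"hand":1,"travel":[0,0,0],"yaw":0}])

```text
t: 12.8
tcp_pos: [0.5706, 0.1367, 0.0395]
tool_rot: [0.964, 0.264, 0.001, 0.0]
force: [-8.3, -0.6, 41.6]
finger_gap: 0.192
```

```bash
python3 look.py v wrist; python3 - <<'E'
import cv2
a=cv2.imread("pics/v_wrist.png"); cv2.imwrite("pics/v2.png",cv2.resize(a[120:260,180:370],None,fx=4,fy=4,interpolation=cv2.INTER_CUBIC))
E
```

```text
t 12.85 stand mm [ 0.  -0.3 39.5] psi 0.5349519724212494 0.5345250498838428 F [-8.9 -0.9 41.8] gap 0.19169615545188326 [0.57063707 0.13666911 0.03951425]
```

View pics/v2.png

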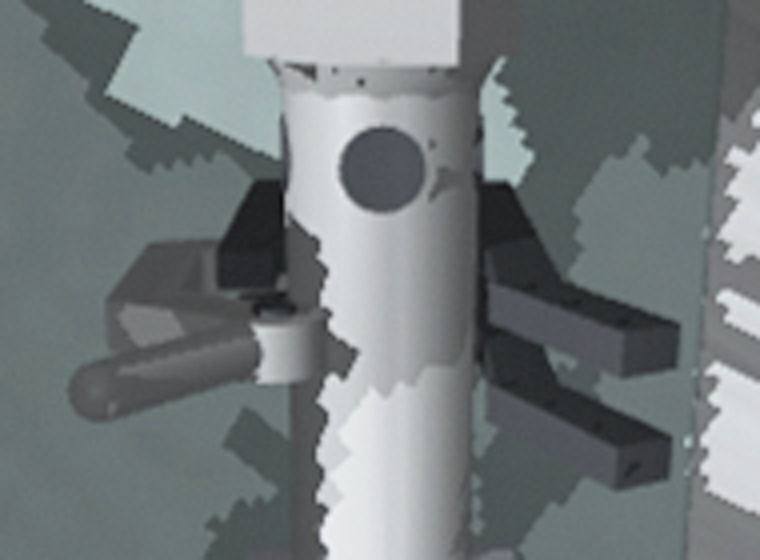

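It's stiff at the bottom (force 18 to 42 N with only 0.3 mm of travel), and the right-hand nose lies over the shank. I'll relieve the press, release and retreat straight up.

Request:
servo_tool(increments=[{"hand":1,"travel":[0,0,-3],"yaw":0},{"hand":1,"travel":[0,0,-2],"yaw":0},{"hand":0.45,"travel":[0,0,0],"yaw":0},{"hand":0.45,"travel":[0,0,0],"yaw":0},{"hand":0.45,"travel":[0,0,0],"yaw":0},{"hand":0.45,"travel":[0,0,0],"yaw":0},{"hand":0.45,"travel":[0,0,-5],"yaw":0},{"hand":0.45,"travel":[0,0,-15],"yaw":0},{"hand":0.45,"travel":[0,0,-30],"yaw":0},{"hand":0.45,"travel":[0,0,-40],"yaw":0},{"hand":0.45,"travel":[0,20,-40],"yaw":0},{"hand":0.45,"travel":[0,30,-20],"yaw":0},{"hand":0.45,"travel":[0,40,0],"yaw":0},{"hand":0.45,"travel":[0,0,0],"yaw":0},{"hand":0.45,"travel":[0,0,0],"yaw":0}])

```text
t: 14.35
tcp_pos: [0.6162, 0.0581, 0.1893]
tool_rot: [0.965, 0.263, 0.0, -0.0]
force: [-0.4, -0.4, -0.9]
finger_gap: 0.551
```

```bash
python3 look.py w wrist scene top; python3 - <<'E'
from h import *
import cv2
a=cv2.imread("pics/w_scene.png"); I=cv2.resize(a[145:250,330:450],None,fx=4.6,fy=4.6,interpolation=cv2.INTER_CUBIC)
p=np.load("st.npy");S=pickle.load(open("w_scene.pkl","rb"))
for u in proj(S,st(p,[[0,-95,45],[0,95,45]])): cv2.circle(I,(int((u[0]-330+.5)*4.6),int((u[1]-145+.5)*4.6)),2,(0,0,255),-1)
cv2.imwrite("pics/w2.png",I)
W=pickle.load(open("w_wrist.pkl","rb")); print(proj(W,st(p,[[0,-95,45],[0,95,45],[10.5,40,61],[10.5,-40,61],[-25,-40,77]])))
E
```

```text
t 14.5 stand mm [-88.7   0.7 188.2] psi 0.535491516682262 0.5345250498838428 F [-0.4 -0.1  1. ] gap 0.5500817515695079 [0.61495964 0.05980026 0.18817713]
[[160.49785351  80.91907291]
 [180.818297   290.12163394]
 [158.58270709 244.43148471]
 [148.08523694 152.68305149]
 [187.23593552 155.49360694]]
```

View pics/w_wrist.png

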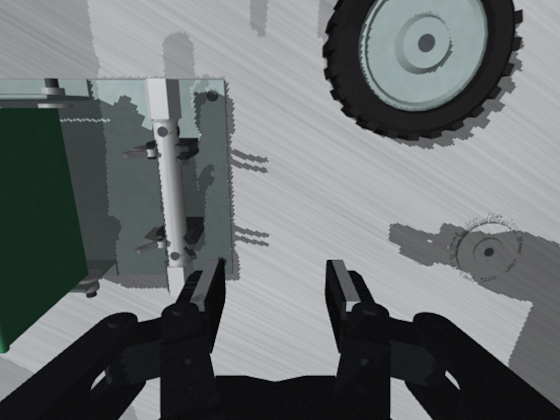

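View pics/w2.png

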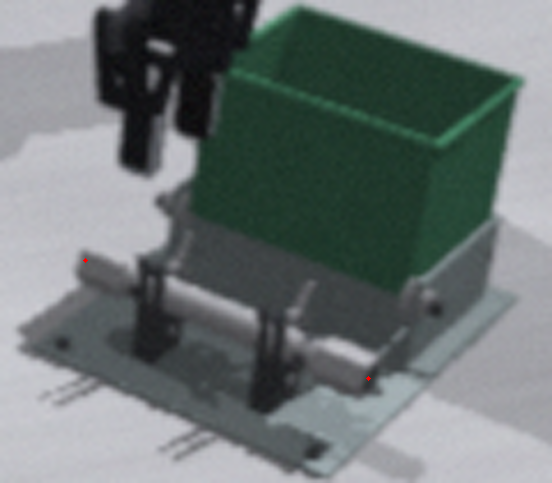

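View pics/w_top.png

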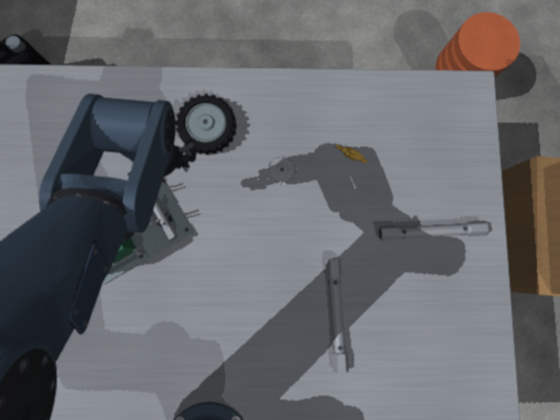

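```bash
python3 - <<'E'
import cv2
a=cv2.imread("pics/w_wrist.png"); cv2.imwrite("pics/w3.png",cv2.resize(a[70:300,100:240],None,fx=2.6*1,fy=2.6,interpolation=cv2.INTER_CUBIC))
E
```

```text
(no output)
```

View pics/w3.png

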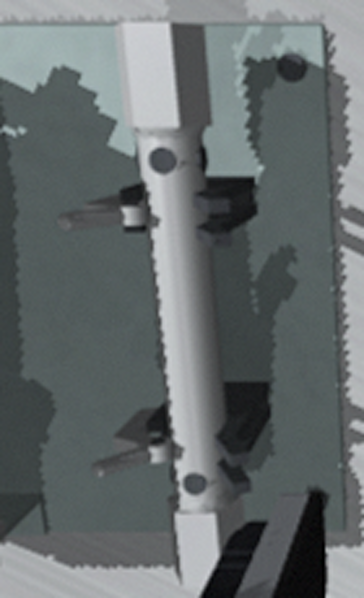

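```bash
python3 -c "
from station import manip
print(manip.sign_off())"
```

```text
the job is handed in; nothing more can be done
None
```

The bin is back upright on its rest, the plug spanner is fully home in both fork clips, and I've handed the job in at about 14.5 s. No verdict is reported.

**Bin:** I pushed the front lip with the shut fingers until the bin sank back by itself. That push was rougher than planned: the wrist force briefly reached about 54 N, against the 1 to 5 N expected. It was within the 120 N wrist limit. I can't be sure which part of the gripper carried it, and the gripper body's own limit is 40 N. The rim corners in the later pictures match the upright position.

**Spanner:** I took the smallest of the three look-alikes (188.5 mm measured, 190 mm given) and pressed it straight down into the clips. At the bottom the force rose from 18 to 42 N with only 0.3 mm of further travel, so it was seated.

**Last checks:**
- **Seat:** the spanner's ends lie at the expected seat position in the scene view.
- **Jaws:** both noses appear over the shank, about where the shut position predicts (within roughly 3 mm).
- **Bystanders:** the wheel, gauge and tap look unmoved by eye.
- **Contact:** the gripper is clear of everything, with contact force around zero.

One measurement disagreed: the first stand position fit was about 2 mm off in the wrist views. I corrected for that before placing the spanner.

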